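# Stand the arched menu board on the sloped bar stand

## Robot

A 6-joint arm with a two-finger parallel gripper is mounted at the origin on the work surface. World frame = base frame: x ahead of the robot, y to its left, z up, the work surface at z = 0. Lengths are in m, angles in rad, forces in N, time in s.
With the tool pointing down it reaches from about 0.35 to 0.85 m from the base axis. Payload 8.1 kg.
Tool frame: the origin (TCP) lies between the finger pads; the fingertips stand 8 mm ahead of it and the grasp point (between the pads) lies 11 mm behind it (r.tip_extent is the distance from the TCP to the fingertips, in m); z points along the fingers, x is the direction in which the jaws open and shut, and the axes are right-handed (so a half turn about z gives the same grasp; the last joint's range is limited). The gripper opens to 93 mm and grips with 3 to 60 N. Pads are 15 mm wide; open, the fingers measure 128 mm over their backs; the gripper's body (75 mm by 188 mm) begins 65 mm behind the grasp point.
Start: joints at [-1.19, 0.13, 1.488, -0, 1.523, -0.085], TCP at [0.27, -0.536, 0.227] pointing down, gripper open.
Joint ranges: [-2.96, 2.96], [-0.89, 2.26], [0.02, 2.5], [-1.34, 4.48], [0, 2.73], [-2.66, 2.66]. Speed limits (rad/s): [2.39, 2.39, 2.79, 3.14, 3.14, 3.14].

## Interface

Orientations are given as a unit quaternion [x, y, z, w].
In Python, from workcell import r gives the robot as it stands.
- The arm moves only by the tool servo_tool, never from a script. Its argument "commands" is a list that holds one entry, the list of rows, each a list of 7 numbers: the turn, a rotation vector about the tool's x, y, z in degrees, then the shift along the tool's x, y, z in mm, then the finger opening in mm, from 0 to 93. In form: [[[ax, ay, az, x, y, z, claw], ...]]. A call has 1 to 20 rows; each row shifts and turns the pose as measured when the row begins, along the tool's axes as they then stand; what a row does not reach is not made up. A row lasts 1/12 s, in which the tool goes at most 41.7 mm and 7.16 degrees, less where a joint would pass 70% of its speed; a pose out of reach is approached as far as the arm can. A call is refused whole if a number of a shift passes 41.7 or a number of a turn 7.16, either way. A call with a gripper value outside its range is refused whole. The fingers move at their own pace and stop on an object; "newtons" is the grip in N (left out, the last holds). Time passes only in rows, so rows that do not move let the fingers close. It gives the time, the measured TCP pose, the force and the opening at its end, in the units of the state.
- r.state(): the state, without advancing time (a new reading comes with each control period).
- r.read_camera(name): name is "side" or "top"; returns a dict with "img" (400x640x3 uint8, red, green, blue), "camera_matrix" (3x3 intrinsics, pixels), "R" (3x3) and "t" (3): a world point X has camera coordinates R X + t. Camera axes: x right, y down, z forward; pixel columns grow to the right and rows downward; lengths in m; the calibration is good to about 2 mm. A picture is of the moment at which its call begins. There is no depth.
- r.job_done(): hands the job in, once; it reports no verdict.
The state is a dict: "time": time; "joints": joint angles; "dq": joint speeds; "joint_torque": joint torques, N m; "tcp_pos": TCP position; "tool_rot": TCP orientation; "wrist_force": force on the tool from outside, world axes, zero at the start; "torque": the same for the moment, N m; "grip_width": opening from 0.0 (shut) to 1.0 (fully open).
Only numpy, scipy, OpenCV 4.12 (cv2) and the standard library are available. Lean on these libraries where they do the work, as an engineer would, in place of code of your own. Each camera call takes 0.05 s, during which the arm holds its last target.

## Task

Take the round-topped chalkboard out of the rack on the bar and stand it on the empty sloped menu stand, right way up and in the middle, so that its bottom edge settles on the stand's bottom lip and it lies back flat against the slope. Leave the two other boards standing in the rack.

Things in the scene. Friction and masses are not known exactly. Their poses are not given: they have to be found in the camera images.
- arch_board_mid (a point): Centre of the board to place: blank chalkboard, dark faces (both alike), pale wood frame, 12 mm thick (x), 90 wide (y), 140 tall (z, towards its half-round top, radius 45); 85-170 g. Foot 70 mm below this point, top 70 above. Starts upright in one of 3 slots of a dark wooden rack: slots 70 mm apart, 30 deep, 3 wider than the board, foot 12 mm above the bar, upper 110 mm of the board free.
- square_board_mid (a point): Centre of the square-topped board, 12 x 90 x 130 mm (thick, wide, tall), same axes, in another slot of the rack. It stays there.
- narrow_board_mid (a point): Centre of the narrow square-topped board, 12 x 56 x 140 mm (thick, wide, tall), same axes, in another slot of the rack. It stays there.
- menu_rest: Sloped rest of the dark wooden menu stand (fixed), leaning back 25 deg from upright. Origin: middle of the corner of back and lip, 36 mm above the bar. x out of the back (open front, away from the robot), y along the lip, z up the slope. Back 120 mm wide, 80 tall, at x = 0. Lip 130 wide at z = 0, 28 deep, then a rim 10 high. A seated board's centre: x 6, y 0, z 70 mm; its top 60 mm stands free.
There are look-alikes about, which are no part of the job. Leave any blue, green or yellow look-alike of the part that bears narrow_board_mid alone.

How it is judged:
By the outcome, as a careful person would: the job done as asked, in the order asked, and still so for the second after the job is handed in, with the robot touching nothing.
It also fails if it takes over 42 s, if anything falls off the work surface, if the arm or the gripper's body presses on something with over 40 N, if the wrist force passes 120 N, or if a joint passes its speed limit or range.

## Working session

There is one attempt and no reset: what is moved stays moved. The work goes in short steps, Python scripts to look and compute and a tool call to move; the robot and the scene stay as the last step left them, time stands still between calls to the robot, and variables do not carry over. Pictures are saved under pics/ and viewed, and the job is handed in when it is done.

Besides the shell and the picture viewer there is one more tool, called after "Call:" as a command line: name --argument value ..., lists and objects as JSON in quotes. servo_tool: Moves the arm, as the interface text tells. Its arguments: {"type":"object","properties":{"commands":{"type":"array","items":{"type":"array","items":{"type":"array","items":{"type":"number"}}}},"newtons":{"type":"number"}},"required":["commands"]}

```bash
mkdir -p pics; ls; python3 - <<'E'
from workcell import r
import cv2,numpy as np
for n in("side","top"):
    c=r.read_camera(n); cv2.imwrite(f"pics/{n}0.png",c["img"][:,:,::-1]); print(n,c["camera_matrix"],c["R"],c["t"], -c["R"].T@c["t"])
print(r.state())
E
```

```text
pics
side [[375.04093412   0.         316.84512182]
 [  0.         375.04093412 201.81741628]
 [  0.           0.           1.        ]] [[-0.94666054 -0.32179292 -0.01682678]
 [-0.2260753   0.70047238 -0.6769257 ]
 [ 0.22961659 -0.63701473 -0.73585899]] [0.55483649 0.20115296 0.59923333] [0.43312361 0.41936082 0.58645295]
top [[468.4624294    0.         317.54417478]
 [  0.         468.4624294  204.22284782]
 [  0.           0.           1.        ]] [[ 0.02131878 -0.99975007  0.00673049]
 [-0.99756842 -0.02171808 -0.06622359]
 [ 0.06635321 -0.00530231 -0.99778211]] [-0.03100348  0.6015882   1.03065914] [ 0.5323988  -0.01246551  1.06842125]
{'time': 0.1, 'joints': array([-1.19038577e+00,  1.31072155e-01,  1.48918910e+00, -8.96458652e-06,
        1.52298487e+00, -8.53917367e-02]), 'dq': array([ 0.00030225, -0.00031439, -0.00228451,  0.00044989, -0.00079245,
        0.00115877]), 'joint_torque': array([ 1.71245971e-03, -5.61346006e+01, -4.93095231e+01,  7.70827266e-02,
        2.91964004e-02, -1.09681378e-04]), 'tcp_pos': array([ 0.26931778, -0.53559724,  0.22569011]), 'tool_rot': array([ 8.51216531e-01, -5.24814000e-01, -6.66826967e-04, -4.88724195e-04]), 'wrist_force': array([ 0.36453955,  0.62496827, -0.58782516]), 'torque': array([-0.0095547 , -0.01940191,  0.04183389]), 'grip_width': 0.9994541439008391}
```

View pics/side0.png

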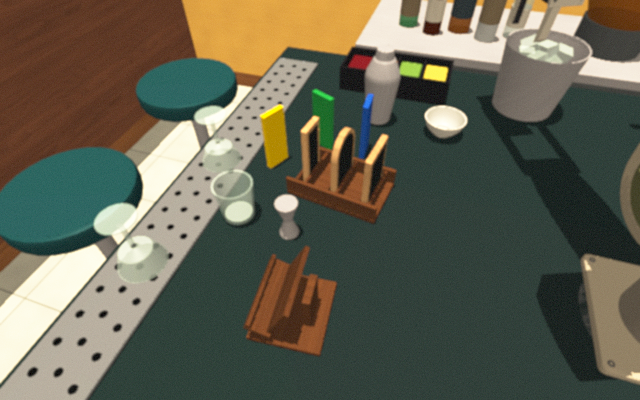

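View pics/top0.png

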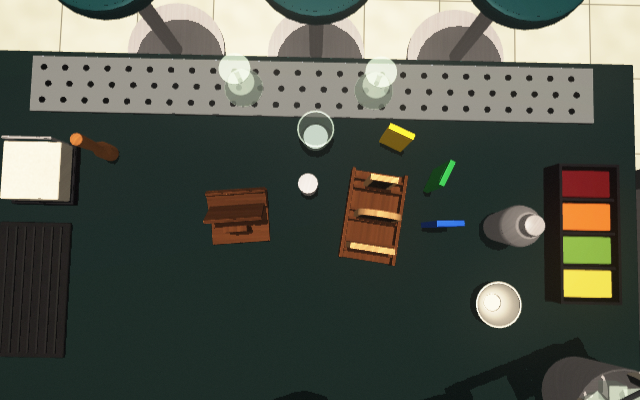

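```bash
python3 - <<'E'
import cv2
s=cv2.imread("pics/side0.png");t=cv2.imread("pics/top0.png")
def crop(i,x0,x1,y0,y1,k,n): cv2.imwrite(f"pics/{n}.png",cv2.resize(i[y0:y1,x0:x1],None,fx=k,fy=k,interpolation=cv2.INTER_CUBIC))
crop(t,330,430,160,272,5,"t_rack0")
crop(t,195,285,180,255,6,"t_stand0")
crop(s,280,400,100,220,5,"s_rack0")
crop(s,235,350,240,360,5,"s_stand0")
E
```

```text
(no output)
```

View pics/t_rack0.png

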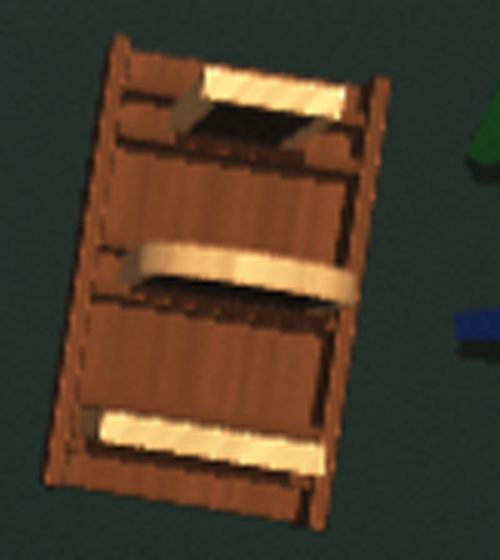

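View pics/t_stand0.png

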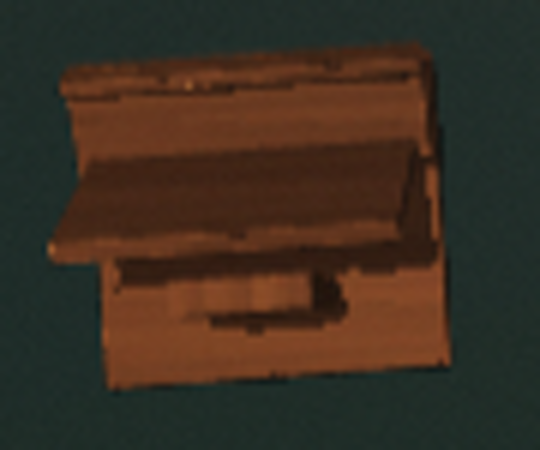

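View pics/s_rack0.png

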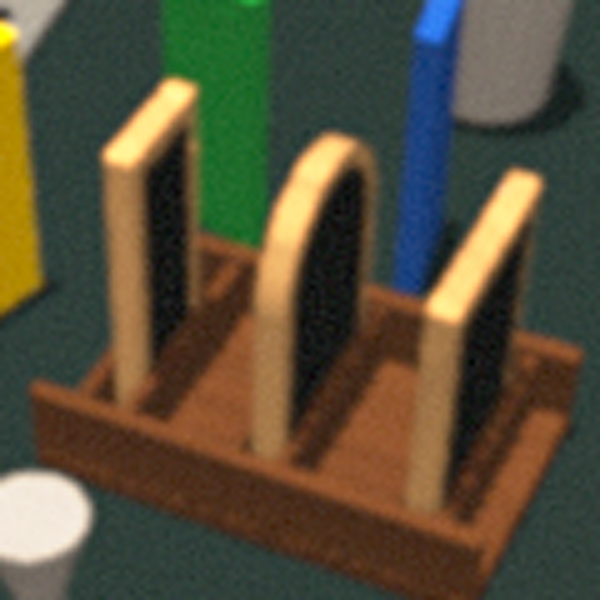

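View pics/s_stand0.png

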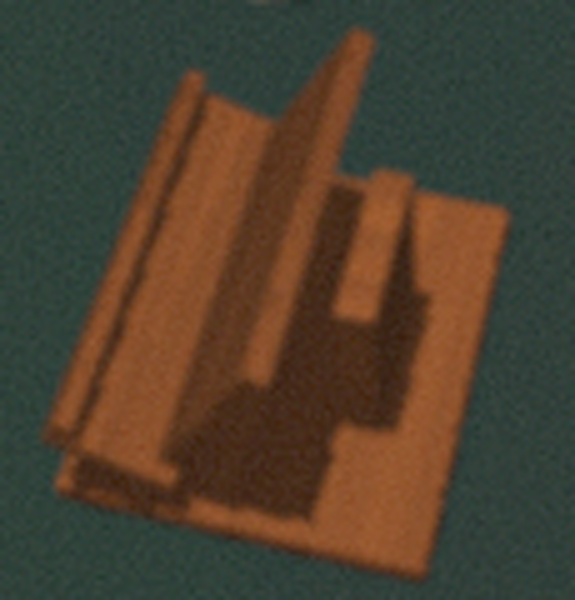

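```bash
cat > h.py <<'E'
import numpy as np, pickle
from scipy.optimize import least_squares
from scipy.spatial.transform import Rotation as Ro
K={'side':np.array([[375.04093412,0,316.84512182],[0,375.04093412,201.81741628],[0,0,1]]),
'top':np.array([[468.4624294,0,317.54417478],[0,468.4624294,204.22284782],[0,0,1]])}
R={'side':np.array([[-0.94666054,-0.32179292,-0.01682678],[-0.2260753,0.70047238,-0.6769257],[0.22961659,-0.63701473,-0.73585899]]),
'top':np.array([[0.02131878,-0.99975007,0.00673049],[-0.99756842,-0.02171808,-0.06622359],[0.06635321,-0.00530231,-0.99778211]])}
T={'side':np.array([0.55483649,0.20115296,0.59923333]),'top':np.array([-0.03100348,0.6015882,1.03065914])}
def proj(n,X):
    X=np.atleast_2d(X); c=X@R[n].T+T[n]; p=c@K[n].T; return p[:,:2]/p[:,2:]
E
python3 - <<'E'
from h import *
P=[]
def add(n,x0,y0,k,which,pts): 
    for (sx,sy),(u,v) in pts: P.append((n,which,sx,sy,(u+.5)/k+x0-.5,(v+.5)/k+y0-.5))
add('top',330,160,5,0,[((1,1),(205,68)),((1,-1),(347,87)),((-1,-1),(343,115)),((-1,1),(200,95))])
add('top',330,160,5,2,[((1,1),(103,410)),((1,-1),(328,442)),((-1,-1),(325,475)),((-1,1),(98,445))])
add('side',280,100,5,0,[((1,1),(105,157)),((1,-1),(165,80)),((-1,-1),(198,88)),((-1,1),(140,165))])
add('side',280,100,5,2,[((1,1),(428,310)),((1,-1),(508,172)),((-1,-1),(543,182)),((-1,1),(465,325))])
hw=[.028,.045,.045]; tz=[.152,.152,.142]; off=[.07,0,-.07]
def rot(a): return np.array([[np.cos(a),-np.sin(a)],[np.sin(a),np.cos(a)]])
th=np.linspace(0,np.pi,40)
ol=np.vstack([[(.045*np.cos(t),.107+.045*np.sin(t)) for t in th],[(s*.045,z) for s in(-1,1) for z in np.linspace(.043,.107,10)]])
def arch(p): return np.array([np.r_[p[:2]+rot(p[2])@[sx*.006,p[4]+y],z] for y,z in ol for sx in(-1,1)])
def c(n,x0,y0,k,u=None,v=None): return ((u if u is not None else v)+.5)/k+(x0 if u is not None else y0)-.5
def f(p):
    e=[]
    for n,w,sx,sy,u,v in P:
        xy=p[:2]+rot(p[2])@[off[w]+sx*.006,p[3+w]+sy*hw[w]]
        e+=list(proj(n,np.r_[xy,tz[w]])[0]-[u,v])
    A=arch(p); t=proj('top',A); s=proj('side',A)
    e+=[t[:,0].min()-(330+122/5),t[:,0].max()-(330+357/5),s[:,0].max()-(280+375/5),s[:,0].min()-(280+256/5),s[:,1].min()-(100+132/5), t[:,1].min()-(160+241/5)]
    return np.array(e)
s=least_squares(f,[.55,-.1,0,0,0,0],loss='soft_l1')
print(np.round(s.x,4),np.degrees(s.x[2])); print(np.round(s.fun if 0 else f(s.x),1))
print('arch mid',s.x[:2]+rot(s.x[2])@[0,s.x[4]])
# stand
Q=[]
def ad(n,x0,y0,k,pts):
    for q,(u,v) in pts: Q.append((n,q,(u+.5)/k+x0-.5,(v+.5)/k+y0-.5))
ad('top',195,180,6,[((0,.06,.08),(52,242)),((0,-.06,.08),(396,216)),((0,.06,0),(90,163)),((0,-.06,0),(415,143)),((.028,.065,.01),(62,95)),((.028,-.065,.01),(425,72))])
ad('side',235,240,5,[((0,-.06,.08),(350,28)),((0,.06,.08),(247,375)),((0,.06,0),(165,457)),((0,-.06,0),(272,125)),((.028,.065,.01),(75,443)),((.028,-.065,.01),(205,80))])
L=np.radians(25)
def W(p,q):
    x,y,z=q; h=x*np.cos(L)-z*np.sin(L); 
    return np.r_[p[:2]+rot(p[2])@[h,y],.036+x*np.sin(L)+z*np.cos(L)]
g=lambda p:np.concatenate([proj(n,W(p,q))[0]-[u,v] for n,q,u,v in Q])
s=least_squares(g,[.5,.17,0],loss='soft_l1'); print('stand',np.round(s.x,4),np.degrees(s.x[2])); print(np.round(g(s.x).reshape(-1,2),1).tolist())
print('seat centre',W(s.x,(.006,0,.07)))
E
```

```text
[ 0.5844 -0.0858 -0.1127 -0.0545 -0.0593 -0.0492] -6.455955540603261
[ 0.1 -0.  -0.2 -0.  -0.1  0.4  0.3  0.6 -0.3  0.6 -0.   0.3 -0.2 -0.2
 -0.1 -0.3  0.1  0.1  0.8 -0.1 -0.4 -0.3 -1.3  0.1  0.3  0.5  0.5 -0.3
 -0.5 -0.7 -0.7 -0.7  0.1  0.2 -0.5 -0.1  0.3  0.3]
arch mid [ 0.57774264 -0.14476709]
stand [0.5974 0.1603 0.1004] 5.753022929965965
[[-0.5, 0.6], [0.7, 0.3], [-0.0, -0.5], [0.2, -1.4], [-0.4, 0.7], [-0.9, -0.2], [1.0, -0.7], [-0.1, 0.1], [-1.2, 0.9], [-0.8, 1.4], [0.5, -2.1], [0.6, -1.1]]
seat centre [0.57341181 0.15783407 0.10197725]
```

```bash
cat >> h.py <<'E'
def toolR(yaw,lean=0):
    # tool x along horizontal heading yaw (deg), z down; lean deg: palm leans back (tool z tips toward +heading)
    a=np.radians(yaw); c=np.radians(lean)
    B=np.array([[np.cos(a),-np.sin(a),0],[np.sin(a),np.cos(a),0],[0,0,1.]])
    x=B@[np.cos(c),0,np.sin(c)]; z=B@[np.sin(c),0,-np.cos(c)]
    return np.c_[x,np.cross(z,x),z]
def plan(pos,q,tgt,Rt,step=30,deg=6):
    pos=np.array(pos); Rc=Ro.from_quat(q).as_matrix(); d=np.array(tgt)-pos
    rv=Ro.from_matrix(Rc.T@Rt).as_rotvec(degrees=True)
    n=int(max(np.ceil(np.linalg.norm(d)/step*1000),np.ceil(np.linalg.norm(rv)/deg),1))
    print('world mm',np.round(d*1000,1),'n',n)
    for i in range(n):
        Ri=Rc@Ro.from_rotvec(rv*i/n,degrees=True).as_matrix()
        print(np.r_[np.round(rv/n,1),np.round(Ri.T@d*1000/n,1)].tolist())
def st():
    from workcell import r
    s=r.state(); print('t',round(s['time'],2),np.round(s['tcp_pos'],4),'F',np.round(s['wrist_force'],1),'w',round(s['grip_width']*93,1))
    M=Ro.from_quat(s['tool_rot']).as_matrix(); print('yaw x',np.degrees(np.arctan2(M[1,0],M[0,0])).round(2),'tool z',M[:,2].round(3)); return s
E
python3 -c "
from h import *
s=st(); p=s['tcp_pos']+[0,0,.1]
plan(p,s['tool_rot'],[.578,-.145,.30],toolR(-6.5),deg=4)"
```

```text
t 0.1 [ 0.2693 -0.5356  0.2257] F [ 0.4  0.6 -0.6] w 92.9
yaw x -63.31 tool z [-0.001  0.002 -1.   ]
world mm [308.7 390.6 -25.7] n 17
[-0.0, 0.0, -3.3, -12.4, -26.5, 1.5]
[-0.0, 0.0, -3.3, -10.8, -27.2, 1.5]
[-0.0, 0.0, -3.3, -9.2, -27.8, 1.5]
[-0.0, 0.0, -3.3, -7.6, -28.3, 1.5]
[-0.0, 0.0, -3.3, -5.9, -28.7, 1.5]
[-0.0, 0.0, -3.3, -4.2, -29.0, 1.5]
[-0.0, 0.0, -3.3, -2.5, -29.2, 1.5]
[-0.0, 0.0, -3.3, -0.8, -29.3, 1.5]
[-0.0, 0.0, -3.3, 0.9, -29.3, 1.5]
[-0.0, 0.0, -3.3, 2.6, -29.2, 1.5]
[-0.0, 0.0, -3.3, 4.3, -29.0, 1.5]
[-0.0, 0.0, -3.3, 6.0, -28.7, 1.5]
[-0.0, 0.0, -3.3, 7.6, -28.3, 1.5]
[-0.0, 0.0, -3.3, 9.3, -27.8, 1.5]
[-0.0, 0.0, -3.3, 10.9, -27.2, 1.5]
[-0.0, 0.0, -3.3, 12.4, -26.5, 1.5]
[-0.0, 0.0, -3.3, 14.0, -25.7, 1.5]
```

Call:
servo_tool --commands '[[[0,0,0,0,0,-25,40],[0,0,0,0,0,-25,40],[0,0,0,0,0,-25,40],[0,0,0,0,0,-25,40]]]'

```text
time: 0.43
tcp_pos: [0.2676, -0.5314, 0.3174]
tool_rot: [0.851, -0.525, -0.009, -0.006]
wrist_force: [-0.1, -0.7, 0.6]
grip_width: 0.758
```

Call:
servo_tool --commands '[[[0,0,-3.3,-12,-27,1,40],[0,0,-3.3,-11,-27,1,40],[0,0,-3.3,-9,-28,1,40],[0,0,-3.3,-8,-28,1,40],[0,0,-3.3,-6,-29,1,40],[0,0,-3.3,-4,-29,1,40],[0,0,-3.3,-3,-29,1,40],[0,0,-3.3,-1,-29,1,40],[0,0,-3.3,1,-29,1,40],[0,0,-3.3,3,-29,1,40],[0,0,-3.3,4,-29,1,40],[0,0,-3.3,6,-29,1,40],[0,0,-3.3,8,-28,1,40],[0,0,-3.3,9,-28,1,40],[0,0,-3.3,11,-27,1,40],[0,0,-3.3,12,-26,1,40],[0,0,-3.3,14,-26,1,40],[0,0,0,0,0,0,40]]]'

```text
time: 1.93
tcp_pos: [0.5808, -0.12, 0.3019]
tool_rot: [0.999, -0.041, -0.007, -0.009]
wrist_force: [-0.3, 0.3, 0.0]
grip_width: 0.429
```

```bash
python3 -c "
from h import *
s=st()
plan(s['tcp_pos'],s['tool_rot'],[.5777,-.1448,.26],toolR(-6.5))"
```

```text
t 1.93 [ 0.5808 -0.12    0.3019] F [-0.3  0.3  0. ] w 39.9
yaw x -4.74 tool z [-0.014  0.018 -1.   ]
world mm [ -3.1 -24.8 -41.9] n 2
[-0.5, 0.5, 0.9, -0.2, 12.9, 20.8]
[-0.5, 0.5, 0.9, -0.1, 12.7, 20.9]
```

Call:
servo_tool --commands '[[[-0.5,0.5,0.9,0,13,21,40],[-0.5,0.5,0.9,0,13,21,40],[0,0,0,0,0,0,40]]]'

```text
time: 2.18
tcp_pos: [0.5792, -0.1432, 0.2581]
tool_rot: [0.998, -0.055, 0.001, 0.001]
wrist_force: [-0.9, 1.0, -1.2]
grip_width: 0.432
```

```bash
python3 -c "
from h import *
s=st()
plan(s['tcp_pos'],s['tool_rot'],[.5777,-.1448,.175],toolR(-6.5),15)"
```

```text
t 2.18 [ 0.5792 -0.1432  0.2581] F [-0.9  1.  -1.2] w 40.2
yaw x -6.3 tool z [ 0.002 -0.001 -1.   ]
world mm [ -1.5  -1.6 -83.1] n 6
[0.0, -0.0, 0.0, -0.3, 0.3, 13.8]
[0.0, -0.0, 0.0, -0.2, 0.3, 13.8]
[0.0, -0.0, 0.0, -0.2, 0.3, 13.8]
[0.0, -0.0, 0.0, -0.2, 0.3, 13.8]
[0.0, -0.0, 0.0, -0.2, 0.3, 13.8]
[0.0, -0.0, 0.0, -0.2, 0.3, 13.8]
```

Call:
servo_tool --commands '[[[0,0,0.1,-0.3,0.3,14,40],[0,0,0,-0.3,0.3,14,40],[0,0,0,-0.3,0.3,14,40],[0,0,0,-0.3,0.3,14,40],[0,0,0,-0.3,0.3,14,40],[0,0,0,-0.3,0.3,12,40],[0,0,0,0,0,0,40]]]'

```text
time: 2.77
tcp_pos: [0.5758, -0.1453, 0.1724]
tool_rot: [0.998, -0.057, 0.0, -0.0]
wrist_force: [-0.9, -0.1, 0.0]
grip_width: 0.43
```

```bash
python3 - <<'E'
from h import *
from workcell import r
import cv2
i=r.read_camera("side")["img"][:,:,::-1]
cv2.imwrite("pics/s1.png",cv2.resize(i[60:230,240:440],None,fx=4,fy=3.5,interpolation=cv2.INTER_CUBIC))
s=st()
plan(s['tcp_pos'],s['tool_rot'],[.5777,-.1448,.109],toolR(-6.5),15)
E
```

```text
t 2.82 [ 0.5762 -0.1454  0.1736] F [ 0.7 -0.6 -0.2] w 40.2
yaw x -6.56 tool z [ 0.001  0.    -1.   ]
world mm [  1.5   0.6 -64.6] n 5
[-0.0, -0.0, -0.0, 0.3, -0.2, 12.9]
[-0.0, -0.0, -0.0, 0.3, -0.2, 12.9]
[-0.0, -0.0, -0.0, 0.3, -0.2, 12.9]
[-0.0, -0.0, -0.0, 0.3, -0.2, 12.9]
[-0.0, -0.0, -0.0, 0.3, -0.2, 12.9]
```

View pics/s1.png

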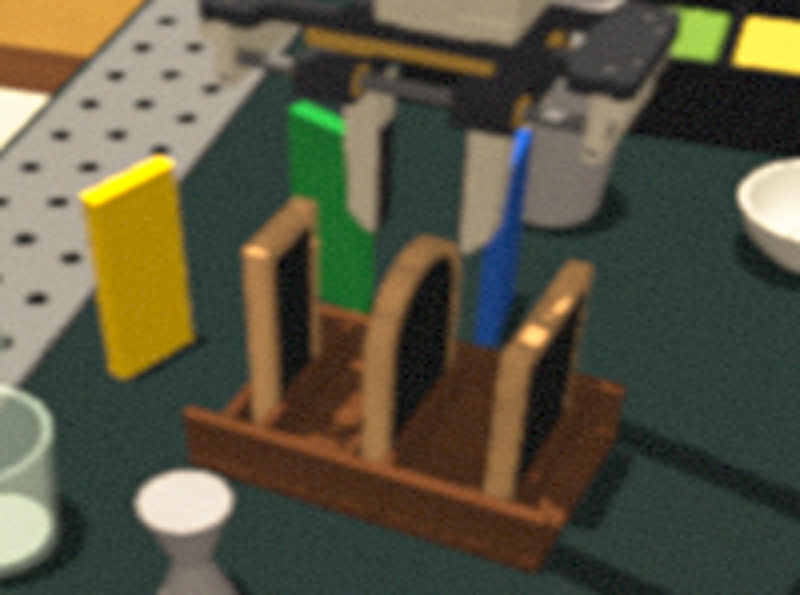

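The fingertips, at about (365,228) and (485,250) in the crop, straddle the arch crest at about (430,240). The neighbouring boards are clear, so I'm going down.

Call:
servo_tool --commands '[[[0,0,0,0.3,-0.2,13,40],[0,0,0,0.3,-0.2,13,40],[0,0,0,0.3,-0.2,13,40],[0,0,0,0.3,0,13,40],[0,0,0,0.3,0,12,40],[0,0,0,0,0,0,40]]]'

```text
time: 3.32
tcp_pos: [0.58, -0.1454, 0.1065]
tool_rot: [0.998, -0.057, 0.003, 0.0]
wrist_force: [0.1, 0.5, -0.2]
grip_width: 0.434
```

```bash
python3 -c "
from h import *
s=st()
plan(s['tcp_pos'],s['tool_rot'],[.5777,-.1448,.109],toolR(-6.5),15)"
```

```text
t 3.32 [ 0.58   -0.1454  0.1065] F [ 0.1  0.5 -0.2] w 40.4
yaw x -6.55 tool z [ 0.006 -0.001 -1.   ]
world mm [-2.3  0.6  2.5] n 1
[0.0, -0.4, -0.1, -2.4, -0.3, -2.5]
```

Call:
servo_tool --commands '[[[0,-0.3,0,-2,0,-2,40],[0,0,0,0,0,0,30],[0,0,0,0,0,0,20],[0,0,0,0,0,0,15],[0,0,0,0,0,0,8],[0,0,0,0,0,0,8],[0,0,0,0,0,0,5],[0,0,0,0,0,0,5]]]' --newtons 25

```text
time: 3.98
tcp_pos: [0.5785, -0.1453, 0.1101]
tool_rot: [0.998, -0.057, 0.001, 0.0]
wrist_force: [-0.4, -1.0, -1.5]
grip_width: 0.128
```

```bash
python3 -c "
from h import *
s=st()"
```

```text
t 3.98 [ 0.5785 -0.1453  0.1101] F [-0.4 -1.  -1.5] w 11.9
yaw x -6.55 tool z [ 0.001 -0.001 -1.   ]
```

Call:
servo_tool --commands '[[[0,0,0,0,0,-8,5],[0,0,0,0,0,-10,5],[0,0,0,0,0,-12,5],[0,0,0,0,0,-15,5],[0,0,0,0,0,-20,5],[0,0,0,0,0,-25,5],[0,0,0,0,0,-25,5],[0,0,0,0,0,-20,5],[0,0,0,0,0,0,5]]]'

```text
time: 4.73
tcp_pos: [0.5781, -0.1451, 0.2597]
tool_rot: [0.998, -0.057, 0.003, 0.001]
wrist_force: [1.1, 0.7, -0.6]
grip_width: 0.132
```

```bash
python3 - <<'E'
from h import *
from workcell import r
import cv2
for n in("side","top"):
    i=r.read_camera(n)["img"][:,:,::-1]; cv2.imwrite(f"pics/{n}2.png",i)
s=st()
E
```

```text
t 4.83 [ 0.577  -0.1446  0.2551] F [-0.1  0.1 -1.6] w 11.8
yaw x -6.54 tool z [ 0.001 -0.001 -1.   ]
```

View pics/side2.png

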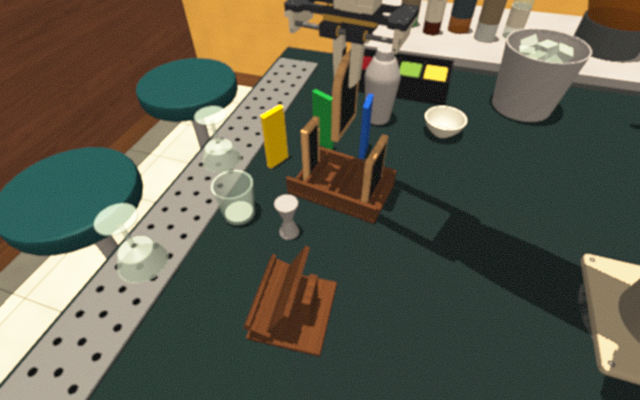

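```bash
cat >> h.py <<'E'
S=np.array([.5974,.1603]); SY=5.75
def rest(x,y,z):
    L=np.radians(25);a=np.radians(SY); h=x*np.cos(L)-z*np.sin(L)
    return np.array([S[0]+np.cos(a)*h-np.sin(a)*y, S[1]+np.sin(a)*h+np.cos(a)*y, .036+x*np.sin(L)+z*np.cos(L)])
def inrest(p):
    M=toolR(SY,25); d=np.array(p)-rest(0,0,0); return np.array([M[:,0]@d,-M[:,1]@d,-M[:,2]@d])
E
python3 -c "
from h import *
s=st(); t=rest(.016,0,.20); print(t,inrest(t))
plan(s['tcp_pos'],s['tool_rot'],t,toolR(SY,25),25)"
```

```text
t 4.83 [ 0.577  -0.1446  0.2551] F [-0.1  0.1 -1.6] w 11.8
yaw x -6.54 tool z [ 0.001 -0.001 -1.   ]
[0.52772959 0.15328456 0.22402345] [1.60000000e-02 1.21969071e-17 2.00000000e-01]
world mm [-49.3 297.9 -31. ] n 13
[0.2, 1.9, -0.9, -6.4, -22.3, 2.4]
[0.2, 1.9, -0.9, -6.1, -22.4, 2.2]
[0.2, 1.9, -0.9, -5.8, -22.5, 2.1]
[0.2, 1.9, -0.9, -5.5, -22.6, 2.0]
[0.2, 1.9, -0.9, -5.2, -22.7, 1.9]
[0.2, 1.9, -0.9, -4.9, -22.8, 1.8]
[0.2, 1.9, -0.9, -4.6, -22.8, 1.8]
[0.2, 1.9, -0.9, -4.3, -22.9, 1.7]
[0.2, 1.9, -0.9, -4.0, -23.0, 1.6]
[0.2, 1.9, -0.9, -3.6, -23.0, 1.6]
[0.2, 1.9, -0.9, -3.3, -23.1, 1.6]
[0.2, 1.9, -0.9, -3.0, -23.1, 1.5]
[0.2, 1.9, -0.9, -2.7, -23.1, 1.5]
```

Call:
servo_tool --commands '[[[0.2,1.9,-0.9,-6,-22,0,5],[0.2,1.9,-0.9,-6,-22,0,5],[0.2,1.9,-0.9,-6,-22,0,5],[0.2,1.9,-0.9,-5,-23,0,5],[0.2,1.9,-0.9,-5,-23,0,5],[0.2,1.9,-0.9,-5,-23,0,5],[0.2,1.9,-0.9,-5,-23,0,5],[0.2,1.9,-0.9,-4,-23,0,5],[0.2,1.9,-0.9,-4,-23,0,5],[0.2,1.9,-0.9,-3,-23,0,5],[0.2,1.9,-0.9,-3,-23,0,5],[0.2,1.9,-0.9,-3,-23,0,5],[0.2,1.9,-0.9,-3,-23,0,5],[0,0,0,0,0,0,5]]]'

```text
time: 6.0
tcp_pos: [0.5067, 0.1634, 0.2123]
tool_rot: [0.978, 0.048, 0.202, -0.013]
wrist_force: [-0.2, -0.1, -1.9]
grip_width: 0.13
```

```bash
python3 -c "
from h import *
s=st(); t=rest(.016,0,.20); print(inrest(s['tcp_pos']))
plan(s['tcp_pos'],s['tool_rot'],t,toolR(SY,25),12,3)"
```

```text
t 6.0 [0.5067 0.1634 0.2123] F [-0.2 -0.1 -1.9] w 12.1
yaw x 5.49 tool z [ 0.394  0.044 -0.918]
[-0.00697343  0.0122056   0.19777974]
world mm [ 21.  -10.2  11.7] n 3
[-0.1, 0.5, -0.1, 7.7, 4.0, -1.0]
[-0.1, 0.5, -0.1, 7.7, 4.0, -0.9]
[-0.1, 0.5, -0.1, 7.7, 4.1, -0.8]
```

Call:
servo_tool --commands '[[[-0.1,0.5,-0.1,7.5,4,-1,5],[-0.1,0.5,-0.1,7.5,4,-1,5],[-0.1,0.5,-0.1,7.5,4,-1,5],[0,0,0,0,0,0,5],[0,0,0,0,0,0,5]]]'

```text
time: 6.42
tcp_pos: [0.527, 0.1503, 0.2193]
tool_rot: [0.976, 0.05, 0.212, -0.009]
wrist_force: [-0.3, -0.4, -1.0]
grip_width: 0.128
```

```bash
python3 - <<'E'
from h import *
from workcell import r
import cv2
i=r.read_camera("side")["img"][:,:,::-1].copy(); j=r.read_camera("top")["img"][:,:,::-1].copy()
cv2.imwrite("pics/s3.png",cv2.resize(i[160:370,200:400],None,fx=3,fy=2.8,interpolation=cv2.INTER_CUBIC))
cv2.imwrite("pics/t3.png",cv2.resize(j[120:280,160:340],None,fx=4,fy=3.6,interpolation=cv2.INTER_CUBIC))
s=st();t=rest(.016,0,.125); print(inrest(s['tcp_pos']))
plan(s['tcp_pos'],s['tool_rot'],t,toolR(SY,25),12,3)
E
```

```text
t 6.52 [0.5269 0.1506 0.2194] F [ 0.   0.5 -2.2] w 11.8
yaw x 5.95 tool z [ 0.413  0.038 -0.91 ]
[ 0.01303452 -0.0025703   0.19628999]
world mm [ 32.4   5.8 -63.4] n 6
[0.0, 0.1, 0.0, 0.6, -0.5, 11.9]
[0.0, 0.1, 0.0, 0.6, -0.5, 11.9]
[0.0, 0.1, 0.0, 0.6, -0.5, 11.9]
[0.0, 0.1, 0.0, 0.5, -0.4, 11.9]
[0.0, 0.1, 0.0, 0.5, -0.4, 11.9]
[0.0, 0.1, 0.0, 0.5, -0.4, 11.9]
```

View pics/s3.png

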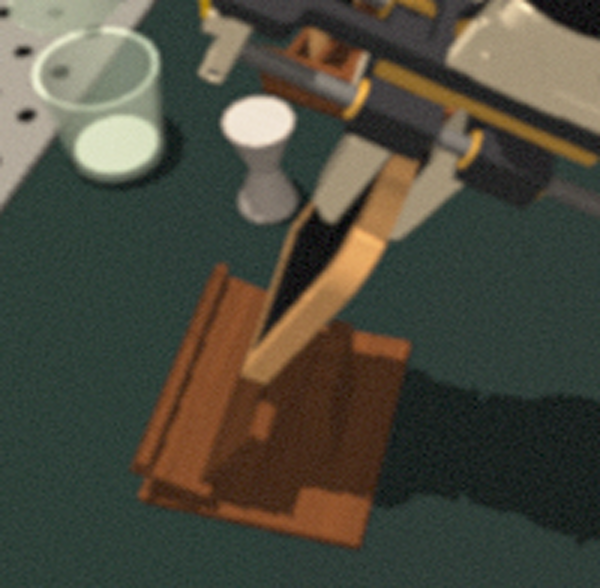

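View pics/t3.png

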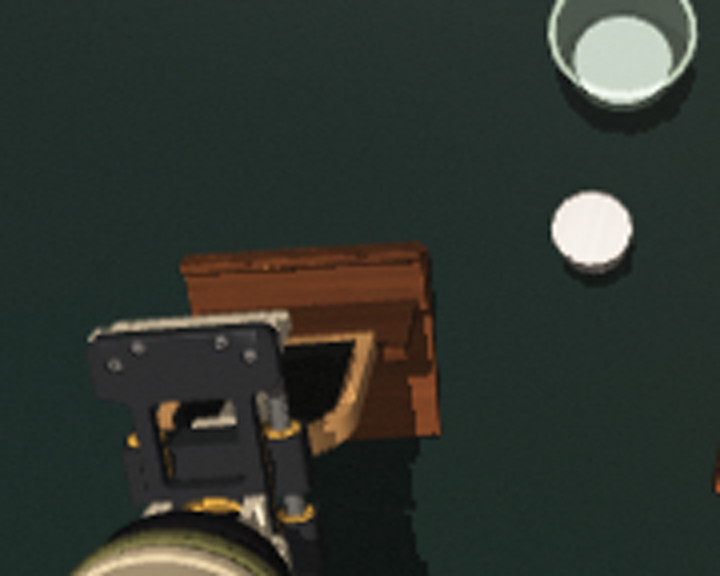

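```bash
python3 - <<'E'
from h import *
s=st(); M=Ro.from_quat(s['tool_rot']).as_matrix()
for y in(-.045,.045):
  for x in(.006,-.006):
    X=s['tcp_pos']+M@np.array([x,-y,.098]); u=proj('side',X)[0]; v=proj('top',X)[0]
    print(y,x,((u-[200,160])*[3,2.8]).round(),((v-[160,120])*[4,3.6]).round(), inrest(X).round(4))
E
```

```text
t 6.52 [0.5269 0.1506 0.2194] F [ 0.   0.5 -2.2] w 11.8
yaw x 5.95 tool z [ 0.413  0.038 -0.91 ]
-0.045 0.006 [292. 225.] [374. 329.] [ 0.0183 -0.0479  0.0984]
-0.045 -0.006 [313. 234.] [377. 349.] [ 0.0063 -0.0479  0.0985]
0.045 0.006 [240. 373.] [194. 342.] [0.018  0.0421 0.0981]
0.045 -0.006 [264. 382.] [198. 362.] [0.006  0.0421 0.0982]
```

Call:
servo_tool --commands '[[[0,0.1,0,0.6,-0.5,12,5],[0,0.1,0,0.6,-0.5,12,5],[0,0,0,0.6,-0.5,12,5],[0,0,0,0.6,-0.5,12,5],[0,0,0,0.5,-0.5,12,5],[0,0,0,0,0,12,5],[0,0,0,0,0,0,5]]]'

```text
time: 7.1
tcp_pos: [0.5629, 0.1538, 0.1555]
tool_rot: [0.975, 0.047, 0.216, -0.009]
wrist_force: [-0.8, 0.9, -2.2]
grip_width: 0.127
```

```bash
python3 - <<'E'
from h import *
s=st();t=rest(.015,0,.108); print(inrest(s['tcp_pos']))
plan(s['tcp_pos'],s['tool_rot'],t,toolR(SY,25),6,3)
E
```

```text
t 7.1 [0.5629 0.1538 0.1555] F [-0.8  0.9 -2.2] w 11.8
yaw x 5.59 tool z [ 0.42   0.038 -0.907]
[ 0.01881531 -0.00305341  0.12304108]
world mm [  2.6   3.3 -15.2] n 3
[0.1, 0.0, -0.0, -1.3, -1.0, 5.0]
[0.1, 0.0, -0.0, -1.3, -1.0, 5.0]
[0.1, 0.0, -0.0, -1.3, -1.0, 5.0]
```

Call:
servo_tool --commands '[[[0,0,0,-1.5,-1.1,5,5],[0,0,0,-1.5,-1.1,5,5],[0,0,0,-1.5,-1.1,5,5],[0,0,0,0,0,0,5],[0,0,0,0,0,0,5]]]'

```text
time: 7.52
tcp_pos: [0.5652, 0.157, 0.14]
tool_rot: [0.975, 0.047, 0.216, -0.009]
wrist_force: [0.4, 0.0, -1.3]
grip_width: 0.126
```

```bash
python3 - <<'E'
from h import *
from workcell import r
import cv2
i=r.read_camera("side")["img"][:,:,::-1].copy(); j=r.read_camera("top")["img"][:,:,::-1].copy()
cv2.imwrite("pics/s4.png",cv2.resize(i[200:370,210:370],None,fx=4,fy=3.5,interpolation=cv2.INTER_CUBIC))
cv2.imwrite("pics/t4.png",cv2.resize(j[160:280,180:300],None,fx=5,fy=5,interpolation=cv2.INTER_CUBIC))
s=st();t=rest(.014,0,.098); print(inrest(s['tcp_pos']))
plan(s['tcp_pos'],s['tool_rot'],t,toolR(SY,25),2,3)
E
```

```text
t 7.62 [0.5653 0.157  0.1402] F [ 0.1  0.7 -1.3] w 11.8
yaw x 5.51 tool z [ 0.42   0.037 -0.907]
[ 1.47522281e-02 -9.43034069e-05  1.08061193e-01]
world mm [ 3.5  0.5 -9.4] n 6
[0.0, 0.0, -0.0, -0.1, -0.0, 1.7]
[0.0, 0.0, -0.0, -0.1, -0.0, 1.7]
[0.0, 0.0, -0.0, -0.1, -0.0, 1.7]
[0.0, 0.0, -0.0, -0.1, -0.0, 1.7]
[0.0, 0.0, -0.0, -0.1, -0.0, 1.7]
[0.0, 0.0, -0.0, -0.1, -0.0, 1.7]
```

View pics/s4.png

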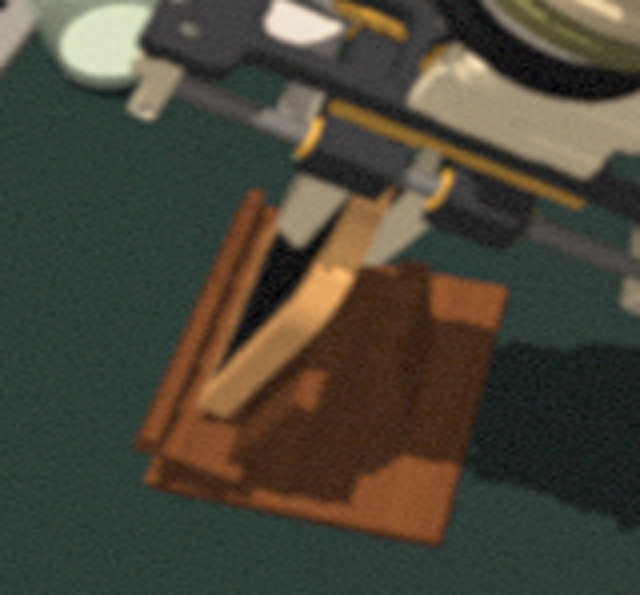

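View pics/t4.png

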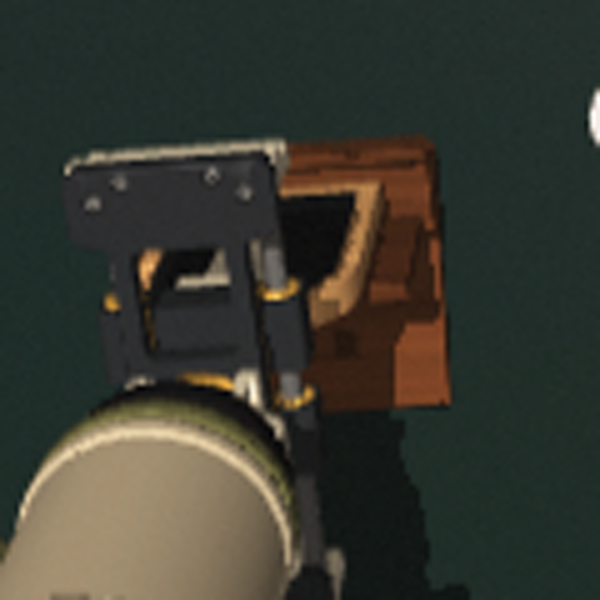

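The board's foot, with its near corner at about (205,408) in the side crop, is between the back and the rim and just above the lip. I'm lowering it gently.

Call:
servo_tool --commands '[[[0,0,0,-0.3,0,2,5],[0,0,0,-0.3,0,2,5],[0,0,0,-0.3,0,2,5],[0,0,0,-0.3,0,1.5,5],[0,0,0,0,0,1,5],[0,0,0,0,0,0,5]]]'

```text
time: 8.12
tcp_pos: [0.5688, 0.1575, 0.1329]
tool_rot: [0.975, 0.047, 0.217, -0.009]
wrist_force: [0.8, 0.4, -2.3]
grip_width: 0.128
```

```bash
python3 - <<'E'
from h import *
s=st(); print(inrest(s['tcp_pos']))
E
```

```text
t 8.12 [0.5688 0.1575 0.1329] F [ 0.8  0.4 -2.3] w 11.9
yaw x 5.51 tool z [ 0.423  0.038 -0.906]
[1.49112400e-02 5.43965978e-05 9.99911882e-02]
```

Call:
servo_tool --commands '[[[0,0,0,-1.5,0,1,5],[0,0,0,-1.5,0,1,5],[0,0,0,-1.5,0,0.5,5],[0,0,0,-1.5,0,0.5,5],[0,0,0,0,0,0,5]]]'

```text
time: 8.53
tcp_pos: [0.5655, 0.1572, 0.1286]
tool_rot: [0.975, 0.047, 0.219, -0.009]
wrist_force: [0.2, -0.4, -0.7]
grip_width: 0.128
```

```bash
python3 - <<'E'
from h import *
s=st(); print(inrest(s['tcp_pos']),inrest(s['wrist_force']+rest(0,0,0)))
E
```

```text
t 8.53 [0.5655 0.1572 0.1286] F [ 0.2 -0.4 -0.7] w 11.9
yaw x 5.51 tool z [ 0.425  0.038 -0.904]
[1.00805326e-02 7.44986622e-05 9.75000778e-02] [-0.18693818 -0.43239764 -0.72825546]
```

Call:
servo_tool --commands '[[[0,0,0,-1,0,1,5],[0,0,0,-1,0,1,5],[0,0,0,-1,0,0.5,5],[0,0,0,0,0,0,5]]]'

```text
time: 8.87
tcp_pos: [0.5648, 0.1572, 0.1282]
tool_rot: [0.974, 0.047, 0.22, -0.009]
wrist_force: [0.5, 0.4, -1.8]
grip_width: 0.129
```

```bash
python3 - <<'E'
from h import *
s=st(); print(inrest(s['tcp_pos']),inrest(s['wrist_force']+rest(0,0,0)))
E
```

```text
t 8.87 [0.5648 0.1572 0.1282] F [ 0.5  0.4 -1.8] w 12.0
yaw x 5.51 tool z [ 0.428  0.039 -0.903]
[0.00934581 0.0001698  0.09741436] [-0.23589582  0.30642715 -1.82872681]
```

Call:
servo_tool --commands '[[[0,0,0,-2,0,2,5],[0,0,0,-2,0,2,5],[0,0,0,0,0,0,5]]]'

```text
time: 9.12
tcp_pos: [0.5651, 0.1574, 0.1285]
tool_rot: [0.974, 0.046, 0.223, -0.01]
wrist_force: [-0.6, -0.9, -1.8]
grip_width: 0.129
```

```bash
python3 - <<'E'
from h import *
from workcell import r
import cv2
i=r.read_camera("side")["img"][:,:,::-1].copy()
cv2.imwrite("pics/s5.png",cv2.resize(i[200:370,210:370],None,fx=4,fy=3.5,interpolation=cv2.INTER_CUBIC))
s=st(); print(inrest(s['tcp_pos']),inrest(s['wrist_force']+rest(0,0,0)))
E
```

```text
t 9.17 [0.5653 0.1575 0.1286] F [-0.9 -0.7 -1.4] w 12.0
yaw x 5.5 tool z [ 0.434  0.039 -0.9  ]
[0.00992839 0.00039945 0.09752775] [-1.48971538 -0.62339418 -0.83028953]
```

View pics/s5.png

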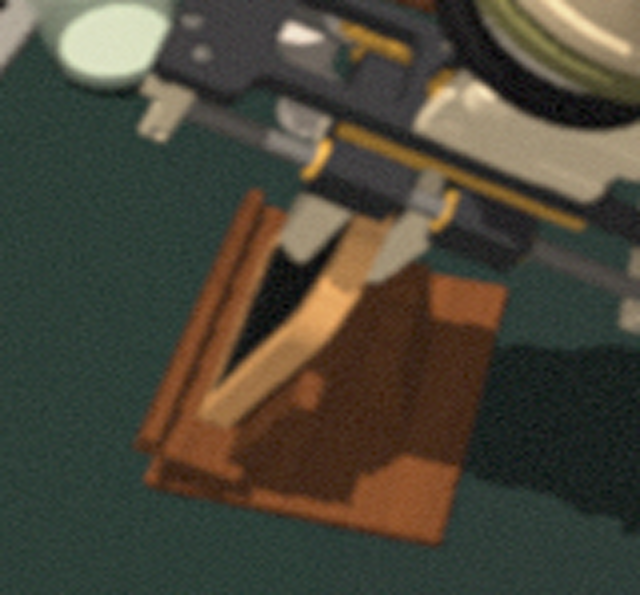

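The foot seems to be on the lip: z matches, and friction is holding it about 4 mm short of the back. I'll lift slightly, move it back, and lower it again.

Call:
servo_tool --commands '[[[0,-0.4,0,0,0,-3,5],[0,-0.4,0,-2,0,-1,5],[0,0,0,-3,0,0,5],[0,0,0,0,0,0,5]]]'

```text
time: 9.5
tcp_pos: [0.5609, 0.1571, 0.1316]
tool_rot: [0.975, 0.046, 0.218, -0.01]
wrist_force: [0.1, -0.6, -1.1]
grip_width: 0.129
```

```bash
python3 - <<'E'
from h import *
s=st(); print(inrest(s['tcp_pos']),inrest(s['wrist_force']+rest(0,0,0)))
M=Ro.from_quat(s['tool_rot']).as_matrix(); print(inrest(s['tcp_pos']+M@[0,0,.098]),Ro.from_matrix(M.T@toolR(SY,25)).as_rotvec(degrees=True))
E
```

```text
t 9.5 [0.5609 0.1571 0.1316] F [ 0.1 -0.6 -1.1] w 12.0
yaw x 5.48 tool z [ 0.425  0.039 -0.905]
[0.0071639  0.00046203 0.10210266] [-0.40625429 -0.56555857 -1.0737748 ]
[7.56813144e-03 9.21416638e-05 4.10419377e-03] [ 0.21574664 -0.23680394 -0.24742482]
```

Now x is 7.2. I'll move back another 2 mm and then go down.

Call:
servo_tool --commands '[[[0,0,0,-2,0,0,5],[0,0,0,-1,0,2,5],[0,0,0,0,0,2,5],[0,0,0,0,0,2,5],[0,0,0,0,0,0,5]]]'

```text
time: 9.92
tcp_pos: [0.5625, 0.1574, 0.1266]
tool_rot: [0.974, 0.046, 0.22, -0.01]
wrist_force: [-2.4, -0.9, 5.5]
grip_width: 0.129
```

```bash
python3 - <<'E'
from h import *
from workcell import r
import cv2
i=r.read_camera("side")["img"][:,:,::-1].copy()
cv2.imwrite("pics/s6.png",cv2.resize(i[200:370,210:370],None,fx=4,fy=3.5,interpolation=cv2.INTER_CUBIC))
s=st(); print(inrest(s['tcp_pos']),inrest(s['wrist_force']+rest(0,0,0)))
M=Ro.from_quat(s['tool_rot']).as_matrix(); print(inrest(s['tcp_pos']+M@[0,0,.098]),Ro.from_matrix(M.T@toolR(SY,25)).as_rotvec(degrees=True))
E
```

```text
t 9.97 [0.5625 0.1574 0.1266] F [-2.4 -0.4  5.4] w 12.0
yaw x 5.44 tool z [ 0.428  0.04  -0.903]
[0.00656898 0.00061058 0.0969174 ] [ 0.12152708 -0.1295653   5.95558065]
[ 0.00736032  0.00029284 -0.00107889] [ 0.18464761 -0.46311206 -0.27670818]
```

View pics/s6.png

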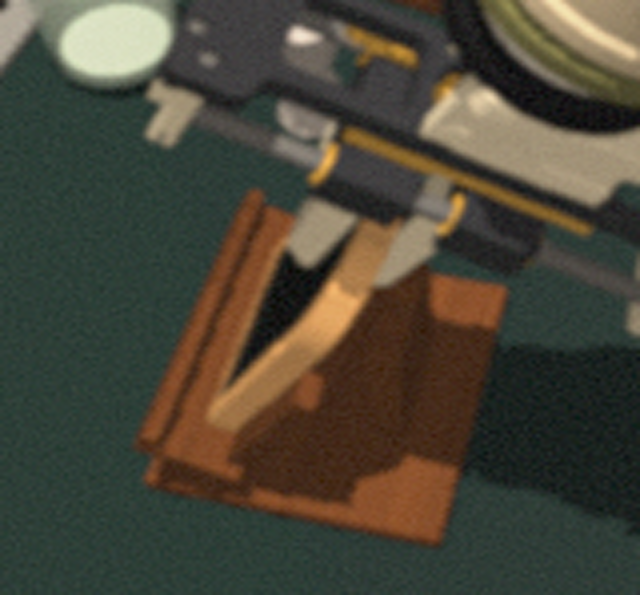

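The wrist reads 6 N along the slope, so the board is seated on the lip. Releasing.

Call:
servo_tool --commands '[[[0,0,0,0,0,0,16],[0,0,0,0,0,0,20],[0,0,0,0,0,0,26],[0,0,0,0,0,0,32],[0,0,0,0,0,0,36],[0,0,0,0,0,0,36],[0,0,0,0,0,0,36]]]'

```text
time: 10.55
tcp_pos: [0.5599, 0.157, 0.1228]
tool_rot: [0.975, 0.046, 0.217, -0.009]
wrist_force: [-0.5, 0.1, -0.5]
grip_width: 0.385
```

```bash
python3 - <<'E'
from h import *
from workcell import r
import cv2
i=r.read_camera("side")["img"][:,:,::-1].copy()
cv2.imwrite("pics/s7.png",cv2.resize(i[200:370,210:370],None,fx=4,fy=3.5,interpolation=cv2.INTER_CUBIC))
s=st(); print(inrest(s['tcp_pos']))
E
```

```text
t 10.6 [0.5599 0.157  0.1228] F [-1.2 -0.1 -0. ] w 36.2
yaw x 5.48 tool z [ 0.422  0.039 -0.906]
[0.00258236 0.00050275 0.09458861]
```

View pics/s7.png

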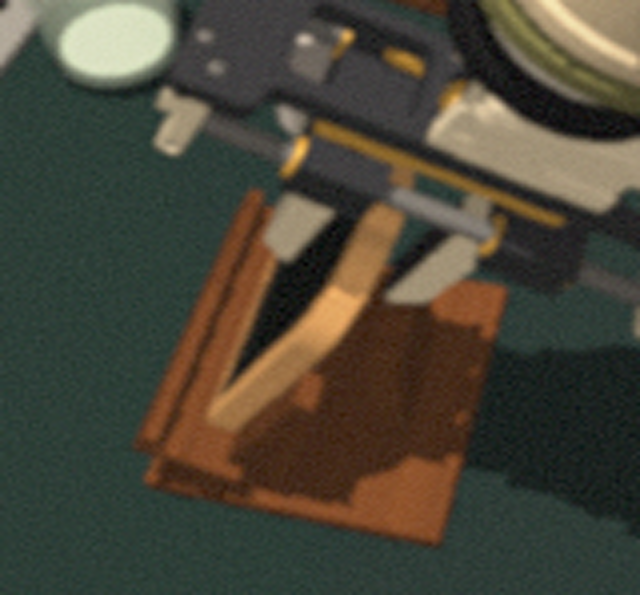

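Call:
servo_tool --commands '[[[0,0,0,1.5,0,-8,36],[0,0,0,1,0,-12,36],[0,0,0,0,0,-15,36],[0,0,0,0,0,-20,36],[0,0,0,0,0,-25,36],[0,0,0,0,0,-30,36],[0,0,0,-10,0,-30,36],[0,0,0,-30,0,-20,36],[0,0,0,-30,0,-20,36],[0,0,0,-30,0,-20,36],[0,0,0,0,0,0,36]]]'

```text
time: 11.52
tcp_pos: [0.3856, 0.1429, 0.2695]
tool_rot: [0.978, 0.045, 0.205, -0.006]
wrist_force: [-0.0, -1.0, -1.7]
grip_width: 0.391
```

```bash
python3 - <<'E'
from h import *
from workcell import r
import cv2
i=r.read_camera("side")["img"][:,:,::-1].copy(); j=r.read_camera("top")["img"][:,:,::-1].copy()
cv2.imwrite("pics/side8.png",i);cv2.imwrite("pics/top8.png",j)
cv2.imwrite("pics/s8.png",cv2.resize(i[200:360,220:370],None,fx=4,fy=3.7,interpolation=cv2.INTER_CUBIC))
s=st()
E
```

```text
t 11.62 [0.3887 0.1433 0.2728] F [ 1.  -0.5 -0.1] w 36.4
yaw x 5.4 tool z [ 0.41   0.033 -0.911]
```

View pics/s8.png

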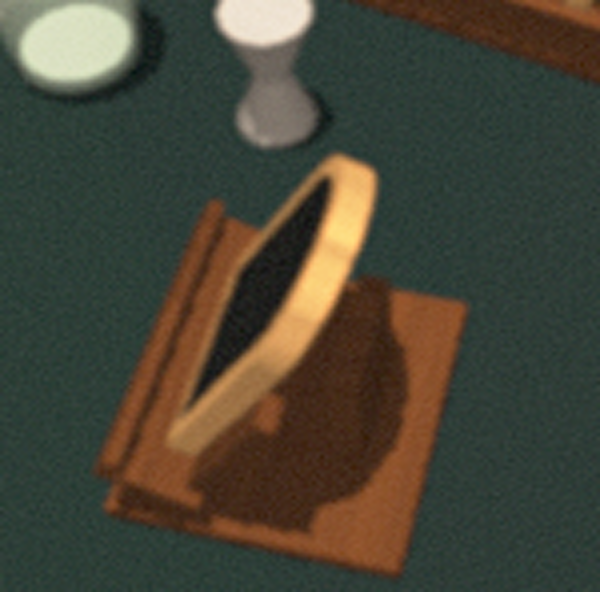

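View pics/top8.png

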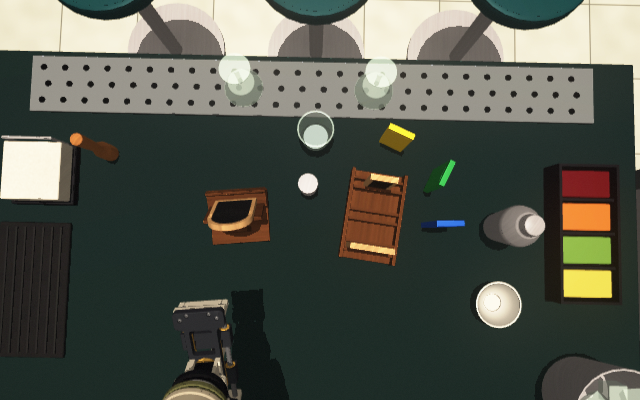

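View pics/side8.png

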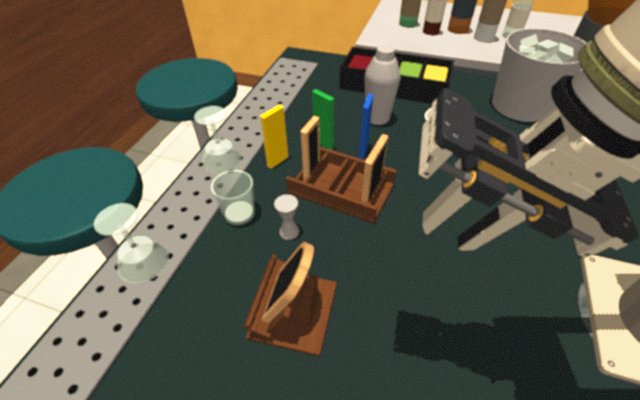

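```bash
python3 - <<'E'
from h import *
import cv2
o=[(.045*np.cos(t),.095+.045*np.sin(t)) for t in np.linspace(0,np.pi,40)]+[(-.045,0),(.045,0)]
out=[]
for n,(x0,x1,y0,y1) in(('side',(235,335,225,345)),('top',(190,290,170,260))):
    im=cv2.imread(f'pics/{n}8.png'); k=5
    c=cv2.resize(im[y0:y1,x0:x1],None,fx=k,fy=k,interpolation=cv2.INTER_CUBIC)
    for x,col in((0,(0,255,0)),(.012,(255,0,255))):
        p=proj(n,np.array([rest(x,y,z) for y,z in o])); p=((p-[x0,y0]+.5)*k-.5)
        cv2.polylines(c,[p.round().astype(np.int32)],True,col,1)
    cv2.imwrite(f'pics/ov_{n}.png',c)
E
```

```text
(no output)
```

View pics/ov_side.png

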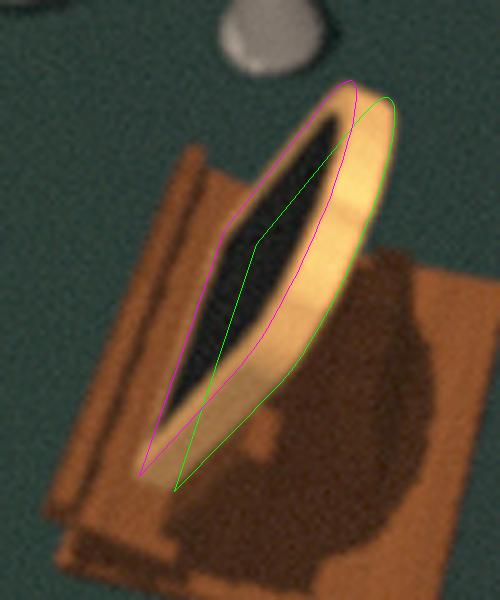

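View pics/ov_top.png

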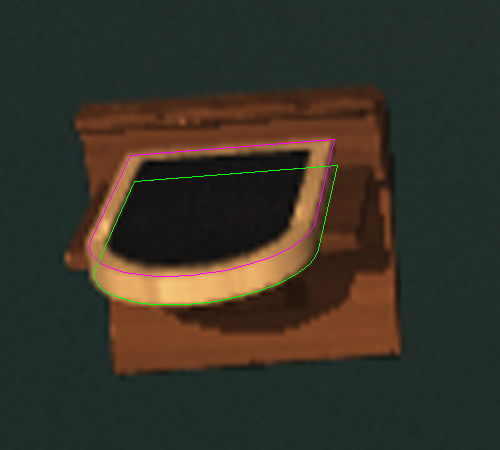

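The overlay of the ideal seated board matches the pictures to about a pixel in both views. It sits centred, flat on the back and with its foot on the lip. The two other boards are still upright in the rack.

```bash
python3 -c "
from workcell import r
print(r.job_done())"
```

```text
the job is handed in; nothing more can be done
None
```

The round-topped chalkboard is out of the rack and standing right way up in the middle of the sloped menu stand. I handed the job in at about 11.7 s, with the gripper well clear of everything.

- **Placing:** On the first lowering, friction on the lip held the foot about 4 mm short of the back. I lifted it a few millimetres, moved it back and lowered it again. The wrist then read about 6 N, so I released.
- **Last checks:** A drawn outline of a perfectly seated board matches both camera pictures to about a pixel (roughly 2 mm). By that, its foot is on the lip and it lies flat against the slope.
- **Other boards:** The square-topped and narrow boards still stand upright in their slots. The blue, green and yellow look-alikes were not touched.
- **Failed or conflicting checks:** None in the last look. The highest wrist force I saw was about 6 N, though I only had readings at the end of each move.

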